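Strip down a swell-test specimen

TASK

The swell test is over: take the specimen stack apart from the top down, putting each part away before you take the next. The brass weight goes upright into the empty pocket of the wooden weight block, the loading cap the same way up in the middle of the steel tray, the porous stone flat in the middle of the white drain rack, and last the ring with the soil, kept level, is set gently on the middle of the balance pan for weighing. Leave the big weight in the block and the spare stone on the table where they are.

Things in the scene. Friction and masses are not known exactly. Their poses are not given: they have to be found in the camera images.
- weight_200: brass 200 g weight, the top of the stack: body 31 mm across and 29 mm high, above it a knob 15 mm across, 41 mm high in all. Origin: centre of its underside, z up. It stands 5 mm deep in the round recess on top of the loading cap. Grip it round the body, 15 to 20 mm above its underside, or by the knob.
- loading_cap: loading cap, second in the stack: round plain grey metal disc 52 mm across and 14 mm high, with a round recess 37 mm wide and 5 mm deep in its top. About 0.09 kg. Origin: centre of its underside, z up (recess upward). It lies loose on the porous stone.
- top_stone: porous stone, third in the stack: flat tan disc 61 mm across and 10 mm high, 0.055 kg. Origin: centre of its underside, z up. It lies loose on the ring, which reaches 4 mm beyond it all round, so fingertips must stay above the ring's top (the stone's underside).
- specimen_ring: the specimen: steel cutting ring full of dark brown soil, 69 mm across, 20 mm high, 0.12 kg, lowest loose part of the stack. Origin: centre of its underside, z up. Grip it across its outside; keep it level (20 degrees of tilt spoil it). It lies loose on the stone (73 mm across, top 16 mm over the table) of the round grey cell base (fixed, 124 mm across, flange 8 mm high, small screws to 12 mm).
- empty_pocket (a point): middle of the floor of the empty one of the two pockets in the wooden weight block (block fixed, 112 mm long in its x, 62 mm wide in y, 22 mm high). The pockets are round, 46 mm wide, 12 mm deep, their floor 10 mm above the table, 54 mm apart along the block's x; the other one, at +54 mm in this point's x, holds the grey 500 g weight. Axes as the block's, z up. Fingers that close along y clear the big weight.
- tray_middle (a point): middle of the floor of the shallow square stainless tray (fixed, 100 x 100 mm); the floor is 2 mm and the rim 6 mm above the table. Place of the loading cap. z up.
- rack_middle (a point): middle of the top of the square white plastic drain rack with six slats (fixed, 88 x 88 mm, its flat top 12 mm above the table). Place of the porous stone. z up.
- balance: small grey laboratory balance (fixed), 112 mm long in x, 100 mm wide in y. Origin on the table directly below the middle of its round steel pan; the pan is 88 mm across and its top 39 mm above the origin. The housing's top is 30 mm high and runs from -66 to +46 mm in x; the display is toward -x. Place of the specimen ring.
- weight_500: bystander: grey steel 500 g weight, 42 mm across, 49 mm high, standing in the other pocket of the weight block. Origin: centre of its underside. To be left there.
- spare_stone: bystander: a second porous stone, same as the one in the stack (tan disc 61 mm across, 10 mm high), lying alone on the table at the left. Origin: centre of its underside. To be left alone.
There are look-alikes about, which are no part of the job. Leave any orange look-alike of the specimen_ring alone.

How it is judged:
By the outcome, as a careful person would: the job done as asked, in the order asked, and still so for the second after the job is handed in, with the robot touching nothing.
It also fails if it takes over 109 s, if anything falls off the work surface, if the arm or the gripper's body presses on something with over 40 N, if the wrist force passes 120 N, or if a joint passes its speed limit or range.

ROBOT

A 7-joint arm with a two-finger parallel gripper is mounted at the origin on a cart in front of the work surface, level with it; the furniture and walls round the work are solid. World frame = base frame: x ahead of the robot, y to its left, z up, the work surface at z = 0. Lengths are in m, angles in rad, forces in N, time in s.
With the tool pointing down it reaches from about 0.4 to 0.85 m from the base axis. Payload 10.4 kg.
Tool frame: the origin (TCP) lies at the very end of the fingers, on their centre line; the grasp point (between the pads) lies 19 mm behind it; z points along the fingers, y is the line along which they close (so a half turn about z gives the same grasp; the last joint's range is limited). The gripper opens to 85 mm and grips with 20 to 120 N. Pads are 22 mm wide; open, the fingers measure 114 mm over their backs; the gripper's body (76 mm by 85 mm) begins 54 mm behind the grasp point. The pads swing forward as they close: fully open they stand 13 mm farther back than shut.
Start: joints at [-1.143, 0.332, -0.065, 1.46, 0.022, 1.35, -0.088], TCP at [0.272, 0.563, 0.231] pointing down, gripper open.
Joint ranges: [-2.6, 2.6], [-0.5, 2.12], [-1.47, 1.34], [0.16, 2.42], [-1.27, 4.41], [0.06, 2.06], [-2.6, 2.6]. Speed limits (rad/s): [2.22, 2.22, 2.79, 2.79, 3.14, 3.14, 3.14].

INTERFACE

Orientations are given as a rotation vector (axis times angle).
In Python, from bench import get_obs, camera, sign_off gives the robot as it stands.
- The arm moves only by the tool drive_tool, never from a script. Its argument "commands" is a list that holds one entry, the list of rows, each a list of 7 numbers: the opening in per cent of the stroke, from 0 (shut) to 100 (fully open), then the shift along the tool's x, y, z in mm, then the turn, a rotation vector about the tool's x, y, z in rad. A call has 1 to 20 rows; each row is the pose to reach, as a shift and turn from the pose commanded when the call began, along the tool's axes at that moment; what a row does not reach only later rows make up. A row lasts 1/10 s, in which the tool goes at most 50 mm and 8.59 degrees, less where a joint would pass 70% of its speed; a pose out of reach is approached as far as the arm can. A call with a gripper value outside its range is refused whole. The fingers move at their own pace and stop on an object; the grip force is fixed at half the most. Time passes only in rows, so rows that repeat a pose let the fingers close. It gives the time, the measured TCP pose, the force, the opening and the grip force at its end, in the units of the state.
- get_obs(): the state, without advancing time (a new reading comes with each control period).
- camera(name): name is "scene" or "side" or "wrist"; returns a dict with "image" (384x512x3 uint8, red, green, blue), "intrinsics" (3x3 intrinsics, pixels), "cam_to_world" (4x4, takes a point from camera to world coordinates). Camera axes: x right, y down, z forward; pixel columns grow to the right and rows downward; lengths in m; the calibration is good to about 2 mm. A picture is of the moment at which its call begins. There is no depth.
- sign_off(): hands the job in; it is judged then, once.
The state is a dict: "time_s": time; "qpos": joint angles; "joint_vel": joint speeds; "effort": joint torques, N m; "ee_pos": TCP position; "orientation": TCP orientation; "contact_force": force on the tool from outside, world axes, zero at the start; "wrist_torque": the same for the moment, N m; "opening": finger opening in m; "grip_force": force on a finger pad.
Only numpy, scipy, OpenCV 4.12 (cv2) and the standard library are available. Lean on these libraries where they do the work, as an engineer would, in place of code of your own. Each camera call takes 0.05 s, during which the arm holds its last target. There are 200 camera calls.

## Working session

There is one attempt and no reset: what is moved stays moved. The work goes in short steps, Python scripts to look and compute and a tool call to move; the robot and the scene stay as the last step left them, time stands still between calls to the robot, and variables do not carry over. Pictures are saved under pics/ and viewed, at most 14 in all, crops included, and the job is handed in when it is done.

Besides the shell and the picture viewer there is one more tool, called after "Emit:" by a JSON object that holds its "name" and its "arguments", one argument or row to a line. drive_tool: Moves the arm, as the interface text tells. Its arguments: {"type":"object","properties":{"commands":{"type":"array"}},"required":["commands"]}

```bash
ls; mkdir -p pics; cat > h.py <<'E'
import numpy as np, cv2
from scipy.spatial.transform import Rotation as R
from bench import get_obs, camera, sign_off
def snap(n,f):
    c=camera(n); cv2.imwrite(f'pics/{f}.png',c['image'][:,:,::-1]); np.savez(f'pics/{f}.npz',K=c['intrinsics'],T=c['cam_to_world']); return c
def load(f):
    d=np.load(f'pics/{f}.npz'); return d['K'],d['T']
def px2w(f,u,v,z):
    K,T=load(f); d=T[:3,:3]@np.linalg.inv(K)@[u,v,1]; o=T[:3,3]; return o+d*(z-o[2])/d[2]
def w2px(f,p):
    K,T=load(f); q=K@(T[:3,:3].T@(np.array(p)-T[:3,3])); return q[:2]/q[2]
E
python3 - <<'E'
from h import *
np.set_printoptions(precision=3,suppress=True)
for n in ['scene','side','wrist']:
    c=snap(n,n+'0'); print(c['cam_to_world'],c['intrinsics'][0,0])
o=get_obs(); print(o)
ims=[cv2.imread(f'pics/{n}0.png') for n in ['scene','side','wrist']]
cv2.imwrite('pics/s0.png',cv2.resize(ims[0],(800,600),interpolation=cv2.INTER_CUBIC))
cv2.imwrite('pics/d0.png',cv2.resize(ims[1],(800,600),interpolation=cv2.INTER_CUBIC))
E
```

```text
pics
[[ 0.555 -0.372  0.744 -0.431]
 [-0.832 -0.246  0.497 -0.73 ]
 [-0.002 -0.895 -0.446  0.63 ]
 [ 0.     0.     0.     1.   ]] 418.4060560752744
[[-0.865 -0.158  0.476 -0.167]
 [-0.501  0.315 -0.806  1.098]
 [-0.023 -0.936 -0.352  0.569]
 [ 0.     0.     0.     1.   ]] 429.11761271029644
[[ 0.436  0.86   0.266  0.203]
 [ 0.9   -0.416 -0.13   0.596]
 [-0.001  0.296 -0.955  0.373]
 [ 0.     0.     0.     1.   ]] 339.96053038409747
{'time_s': 0.15, 'qpos': array([-1.143,  0.333, -0.065,  1.461,  0.022,  1.35 , -0.089]), 'joint_vel': array([-0.   , -0.002,  0.001, -0.004,  0.001,  0.001, -0.   ]), 'effort': array([  0.001, -62.582,   0.049, -39.185,   0.016,   0.007,  -0.   ]), 'ee_pos': array([0.272, 0.562, 0.231]), 'orientation': array([-0.702, -3.062,  0.002]), 'contact_force': array([0.555, 0.346, 0.354]), 'wrist_torque': array([-0.033, -0.039,  0.008]), 'grip_force': 0.0, 'opening': 0.08550089923438356}
```

View pics/s0.png

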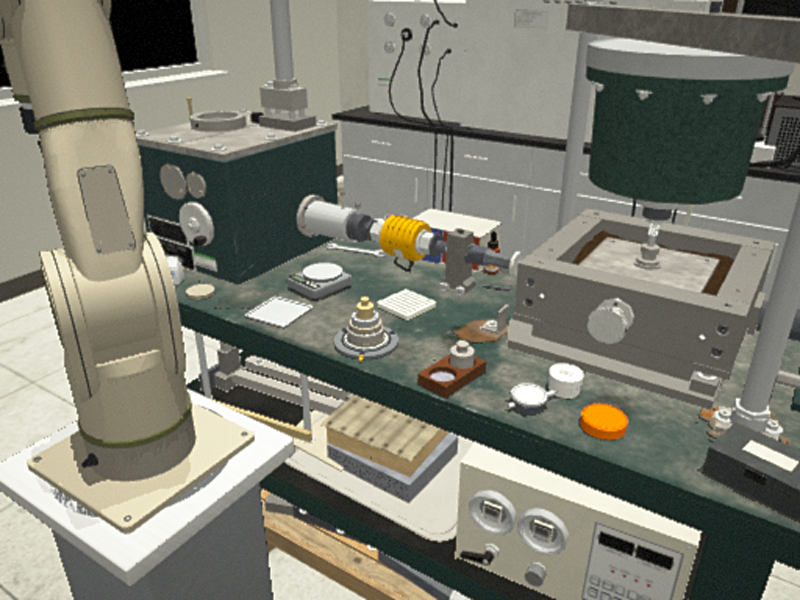

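View pics/d0.png

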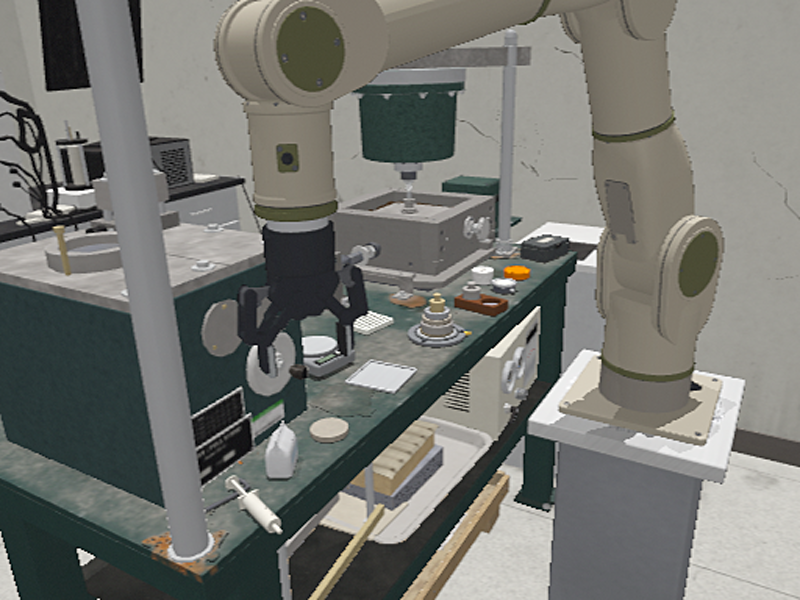

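Scene view (800x600): stack at (366,325) on the cell base, tray (280,312), rack (407,303), balance (321,275), wood block (452,373) with an empty near-left pocket, spare stone (201,291). The look-alikes are the orange ring (605,420), the small white pots (565,380) and (528,397), and the spare stone, which resembles the top stone. By the description, the stack is the one I want.

```bash
python3 - <<'E'
from h import *
np.set_printoptions(precision=3,suppress=True)
P=dict(stackbase=(366,342,.008),wtop=(365,299,.09),tray=(280,312,.002),rack=(407,303,.012),pan=(322,272,.039),block=(452,373,.022),pocket=(440,378,.01),w500=(462,347,.05),spare=(201,291,.005),orange=(605,420,.02),yellow=(405,235,.1),post=(460,285,.0),collar=(515,265,.06),boxcorner=(512,320,0))
for k,(u,v,z) in P.items(): print(k,px2w('scene0',u*.64,v*.64,z))
K,T=load('wrist0');o=get_obs()
Rt=R.from_rotvec(o['orientation']).as_matrix(); print(Rt); print('cam in tool',Rt.T@T[:3,:3],Rt.T@(T[:3,3]-o['ee_pos']))
c=cv2.imread('pics/scene0.png')[150:300,100:350]
cv2.imwrite('pics/s0c.png',cv2.resize(c,(800,480),interpolation=cv2.INTER_CUBIC))
E
```

```text
stackbase [ 0.432 -0.091  0.008]
wtop [ 0.446 -0.081  0.09 ]
tray [0.442 0.137 0.002]
rack [ 0.606 -0.072  0.012]
pan [0.586 0.14  0.039]
block [ 0.408 -0.29   0.022]
pocket [ 0.399 -0.271  0.01 ]
w500 [ 0.452 -0.284  0.05 ]
spare [0.416 0.348 0.005]
orange [ 0.424 -0.547  0.02 ]
yellow [0.746 0.024 0.1  ]
post [ 0.769 -0.11   0.   ]
collar [ 0.812 -0.22   0.06 ]
boxcorner [ 0.679 -0.279  0.   ]
[[-0.9    0.436 -0.   ]
 [ 0.436  0.9   -0.001]
 [-0.    -0.001 -1.   ]]
cam in tool [[-0.001 -0.955 -0.296]
 [ 1.    -0.001 -0.001]
 [ 0.    -0.296  0.955]] [ 0.077  0.    -0.143]
```

View pics/s0c.png

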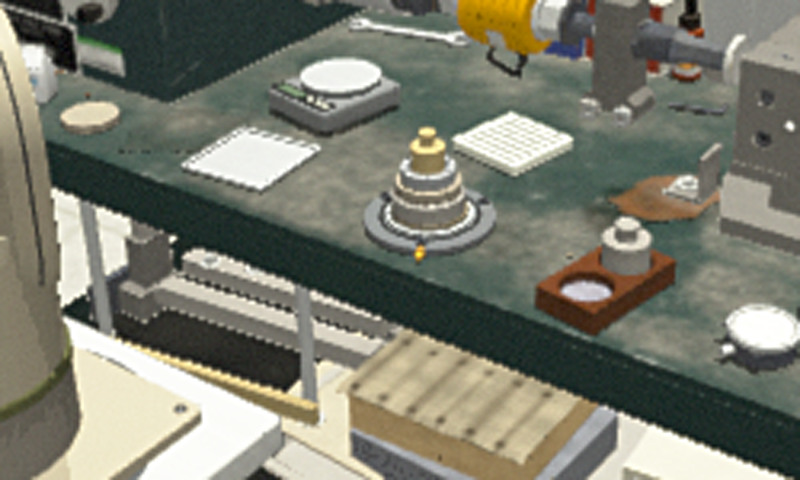

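```bash
cat >> h.py <<'E'
def rel(*pts):
    """pts (x,y,z,deg): deg = world angle of tool y; prints shift mm and turn rad from the present pose, tool down"""
    o=get_obs(); A=R.from_rotvec(o['orientation'])
    for x,y,z,d in pts:
        a=np.radians(d); c,s=np.cos(a),np.sin(a)
        B=np.array([[-s,c,0],[c,s,0],[0,0,-1.]])
        print(np.round(A.inv().apply(np.array([x,y,z])-o['ee_pos'])*1e3,1), np.round((A.inv()*R.from_matrix(B)).as_rotvec(),3), 'q',np.round(o['qpos'][[0,6]],2))
E
python3 -c "
from h import *
rel((.4,-.07,.42,90))"
```

```text
[-390.5 -513.7 -188.7] [-0.001 -0.    -0.451] q [-1.14 -0.09]
```

Emit:
{"name": "drive_tool", "arguments": {
  "commands": [
    [[100,-40,-52,-19,0,0,-0.05],[100,-80,-104,-38,0,0,-0.1],[100,-120,-156,-57,0,0,-0.15],[100,-150,-197,-75,0,0,-0.2],[100,-180,-237,-92,0,0,-0.25],[100,-210,-276,-109,0,0,-0.3],[100,-240,-316,-126,0,0,-0.35],[100,-270,-356,-140,0,0,-0.4],[100,-300,-395,-155,0,0,-0.45],[100,-330,-434,-170,0,0,-0.45],[100,-360,-474,-180,0,0,-0.45],[100,-391,-514,-189,0,0,-0.45],[100,-391,-514,-189,0,0,-0.45],[100,-391,-514,-189,0,0,-0.45],[100,-391,-514,-189,0,0,-0.45]]
  ]
}}

```text
time_s: 1.65
ee_pos: [0.4005, -0.0739, 0.421]
orientation: [0.011, 3.14, 0.001]
contact_force: [0.2, 0.5, 0.4]
opening: 0.0859
grip_force: 0.0
```

```bash
python3 - <<'E'
from h import *
snap('wrist','w1'); o=get_obs(); print(o['time_s'],o['ee_pos'],o['qpos'],o['joint_vel'])
cv2.imwrite('pics/w1b.png',cv2.resize(cv2.imread('pics/w1.png'),(800,600),interpolation=cv2.INTER_CUBIC))
E
```

```text
1.7 [ 0.40028831 -0.07145807  0.42044592] [-0.66972461 -0.28173129  0.56779711  1.64851939  0.15126927  1.73007526
  1.47142999] [-0.01852225  0.00736966 -0.05677463  0.02510028 -0.01355047 -0.00181791
 -0.02167318]
```

View pics/w1b.png

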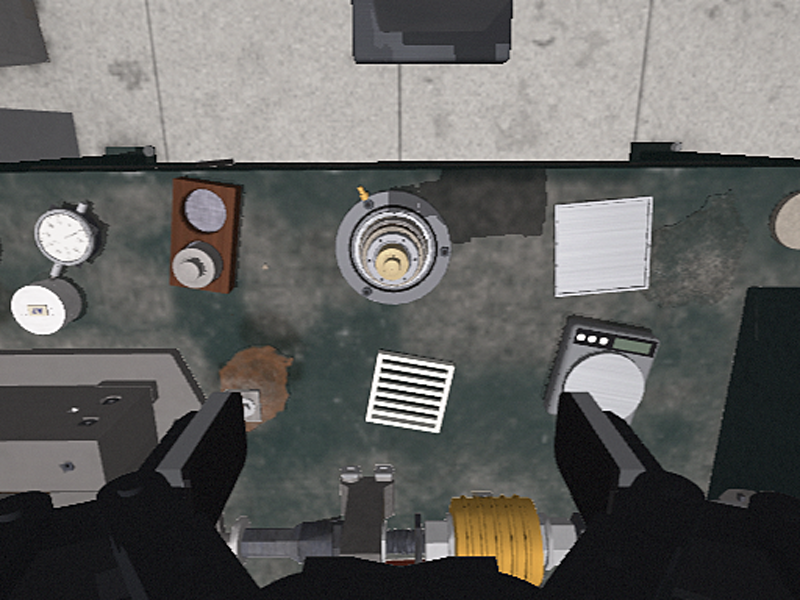

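The wrist view shows the stack knob at (392,259), cell base ring around (393,247), tray corners (555,203)-(649,289), rack around (410,392), block (205,235) with the empty pocket (205,212), and the pan at about (605,388), partly behind a finger. Next I overlay the fitted models to check.

```bash
cat > ov.py <<'E'
from h import *
np.set_printoptions(precision=4,suppress=True)
def circ(c,r,z): t=np.linspace(0,2*np.pi,60); return [(c[0]+r*np.cos(a),c[1]+r*np.sin(a),z) for a in t]
def rect(c,lx,ly,deg,z,ox=0,oy=0):
    a=np.radians(deg); M=np.array([[np.cos(a),-np.sin(a)],[np.sin(a),np.cos(a)]])
    return [tuple(np.array(c)[:2]+M@[ox+sx*lx/2,oy+sy*ly/2])+(z,) for sx,sy in((-1,-1),(1,-1),(1,1),(-1,1),(-1,-1))]
def draw(f,shapes,s,crop,out):
    im=cv2.imread(f'pics/{f}.png'); x0,y0,x1,y1=crop
    im=cv2.resize(im[y0:y1,x0:x1],None,fx=s,fy=s,interpolation=cv2.INTER_CUBIC)
    for p,col in shapes:
        q=np.array([(w2px(f,a)+.5-[x0,y0])*s for a in p]).round().astype(np.int32)
        cv2.polylines(im,[q],False,col,1)
    cv2.imwrite(f'pics/{out}.png',im)
E
python3 - <<'E'
from ov import *
f='w1'; k=1.5625
p=lambda u,v,z: px2w(f,u/k-.3,v/k-.3,z)
wt=p(392,259,.096); base=p(393,247,.008); pan=p(605,388,.039); pk=p(205,212,.022)
def corners(C,z):
    P=np.array([p(u,v,z)[:2] for u,v in C]); (c,sz,a)=cv2.minAreaRect((P*1000).astype(np.float32)); print(P,'rect',np.array(c)/1000,sz,a); return np.array(c)/1000,a
tr,ta=corners([(555,203),(651,196),(649,289),(556,297)],.006)
rk,ra=corners([(381,350),(455,356),(438,433),(366,420)],.012)
bl,ba=corners([(174,178),(242,186),(236,294),(170,286)],.022)
print('wt',wt,'base',base,'pan',pan,'pk',pk)
w5=p(197,266,.049); print('w5',w5, 'pan via scene?',px2w('scene0',322*.64,272*.64,.039))
R_=(0,0,255);B=(255,0,0)
draw(f,[(circ(wt,.0075,.096),R_),(circ(base,.062,.008),R_),(circ(pan,.044,.039),R_),(circ(pk,.023,.022),R_),(rect(tr,.1,.1,ta,.006),R_),(rect(rk,.088,.088,ra,.012),R_),(rect(bl,.112,.062,ba if ba<45 else ba-90,.022),R_),(circ(wt,.0305,.046),B),(circ(wt,.0345,.036),B),(circ(wt,.026,.06),B)],2.2,(100,95,450,300),'ov1')
E
```

```text
[[0.3946 0.0885]
 [0.3882 0.1876]
 [0.4888 0.1988]
 [0.4972 0.0977]] rect [0.4417 0.1436] (103.67341613769531, 101.40486145019531) 5.126220226287842
[[ 0.5561 -0.0956]
 [ 0.564  -0.0124]
 [ 0.6625 -0.0302]
 [ 0.6445 -0.1147]] rect [ 0.6056 -0.0638] (86.43568420410156, 100.07083892822266) 79.74972534179688
[[ 0.3649 -0.2982]
 [ 0.3733 -0.2312]
 [ 0.4862 -0.2484]
 [ 0.4768 -0.3175]] rect [ 0.425  -0.2743] (69.70097351074219, 115.39417266845703) 81.31455993652344
wt [ 0.4321 -0.0805  0.096 ] base [ 0.4395 -0.0808  0.008 ] pan [0.5914 0.1495 0.039 ] pk [ 0.3989 -0.2713  0.022 ]
w5 [ 0.4487 -0.2756  0.049 ] pan via scene? [0.5857 0.1398 0.039 ]
```

View pics/ov1.png

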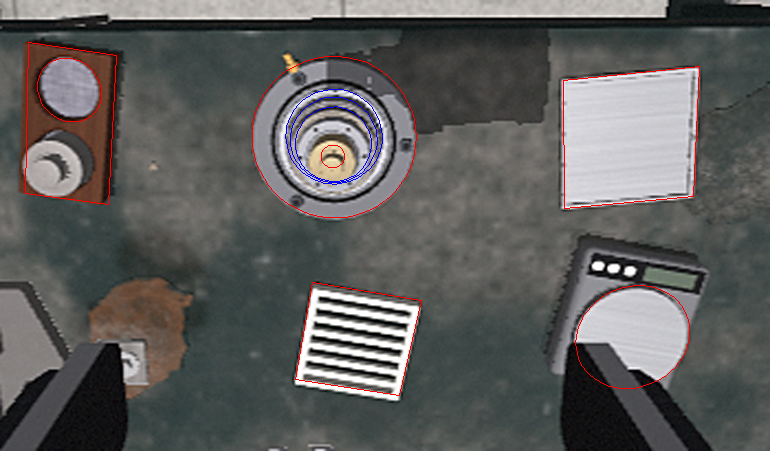

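Overlay: base ring, pocket, tray and pan outlines match within a few mm. The rack and block readings include side faces, so I'll refine them later. I'm moving down for a close look at the stack.

```bash
python3 -c "
from h import *
rel((.44,-.08,.2,82))"
```

```text
[-39.6  -8.6 220.5] [0.001 0.    0.136] q [-0.67  1.47]
```

Emit:
{"name": "drive_tool", "arguments": {
  "commands": [
    [[100,-8,-2,44,0,0,0.03],[100,-16,-4,88,0,0,0.06],[100,-24,-6,132,0,0,0.1],[100,-32,-8,176,0,0,0.136],[100,-40,-9,220,0,0,0.136],[100,-40,-9,220,0,0,0.136],[100,-40,-9,220,0,0,0.136],[100,-40,-9,220,0,0,0.136]]
  ]
}}

```text
time_s: 2.5
ee_pos: [0.4412, -0.0789, 0.2023]
orientation: [0.213, 3.132, 0.001]
contact_force: [-0.0, -0.0, -0.2]
opening: 0.085
grip_force: 0.0
```

```bash
python3 - <<'E'
from ov import *
snap('wrist','w2'); o=get_obs(); print(o['time_s'],o['ee_pos'],o['orientation'])
R_=(0,0,255);B=(255,0,0)
c=(.4375,-.081)
draw('w2',[(circ(c,.0075,.096),R_),(circ(c,.0155,.084),R_),(circ(c,.062,.008),B),(circ(c,.0345,.036),B),(circ(c,.0305,.046),R_),(circ(c,.026,.060),B)],2.5,(110,60,410,300),'ov2')
E
```

```text
2.55 [ 0.4413 -0.079   0.2024] [0.2133 3.1313 0.0017]
```

View pics/ov2.png

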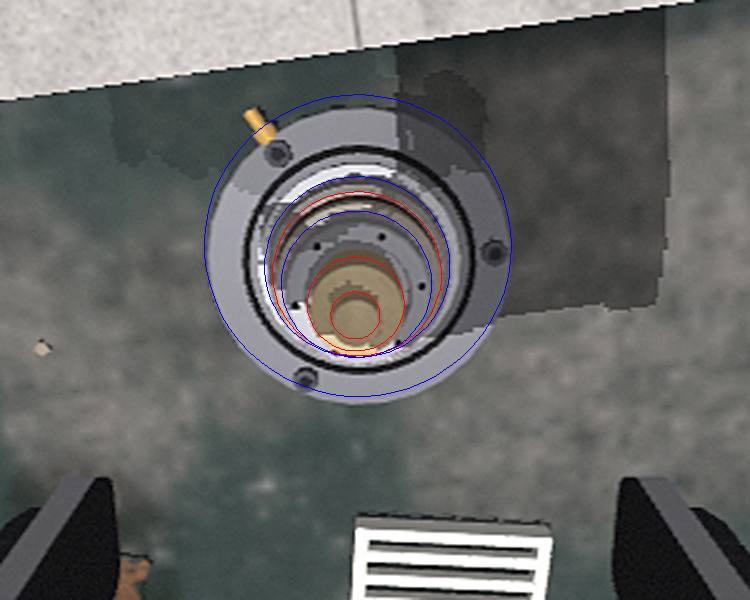

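```bash
python3 -c "
from h import *
rel((.4395,-.081,.0675,82))"
```

```text
[  1.9  -2.4 134.9] [0.001 0.003 0.004] q [-0.64  1.46]
```

Emit:
{"name": "drive_tool", "arguments": {
  "commands": [
    [[80,2,-2,40,0,0,0],[65,2,-2,80,0,0,0],[65,2,-2,110,0,0,0],[65,2,-2,128,0,0,0],[65,2,-2,135,0,0,0],[65,2,-2,135,0,0,0],[40,2,-2,135,0,0,0],[20,2,-2,135,0,0,0],[10,2,-2,135,0,0,0],[10,2,-2,135,0,0,0],[10,2,-2,135,0,0,0]]
  ]
}}

```text
time_s: 3.65
ee_pos: [0.4392, -0.081, 0.0669]
orientation: [0.214, 3.132, 0.002]
contact_force: [-2.5, 0.5, 11.0]
opening: 0.0273
grip_force: 58.4
```

```bash
python3 - <<'E'
from ov import *
snap('wrist','w3'); snap('side','d3'); snap('scene','s3'); o=get_obs(); print(o['time_s'],o['ee_pos'],o['contact_force'],o['opening'])
im=cv2.resize(cv2.imread('pics/w3.png')[150:384,100:412],(533,400),interpolation=cv2.INTER_CUBIC)
u,v=w2px('d3',o['ee_pos']).astype(int); b=cv2.resize(cv2.imread('pics/d3.png')[v-45:v+35,u-50:u+50],(500,400)[:2],interpolation=cv2.INTER_CUBIC)[:, :267]
u,v=w2px('d3',o['ee_pos']).astype(int); b=cv2.resize(cv2.imread('pics/d3.png')[v-40:v+30,u-23:u+24],(267,400),interpolation=cv2.INTER_CUBIC)
cv2.imwrite('pics/v3.png',np.hstack([im,b]))
E
```

```text
3.8 [ 0.4392 -0.081   0.0669] [-2.3653  0.4886 10.5864] 0.02738298050890605
```

View pics/v3.png

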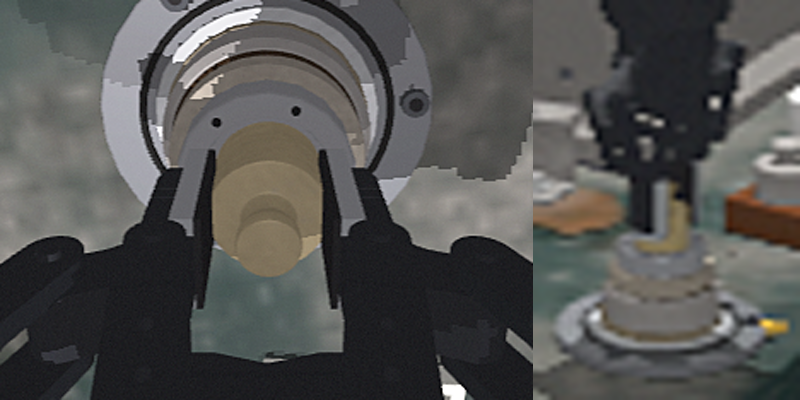

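The weight is gripped round the body (knob at about (268,250) in the crop), with the tips just above the cap. Next I work out its offset and lift.

```bash
python3 - <<'E'
from h import *
print(px2w('w3',256.5,296,.096))
rel((.439,-.081,.15,82),(.399,-.272,.12,82),(.399,-.272,.024,82))
E
```

```text
[ 0.44040514 -0.08033279  0.096     ]
[ -0.    0.1 -83.1] [0.001 0.002 0.003] q [-0.61  1.62]
[  13.6 -194.6  -53.4] [0.001 0.002 0.003] q [-0.61  1.62]
[  13.8 -194.7   42.6] [0.001 0.002 0.003] q [-0.61  1.62]
```

Emit:
{"name": "drive_tool", "arguments": {
  "commands": [
    [[10,0,0,-5,0,0,0],[10,0,0,-15,0,0,0],[10,0,0,-35,0,0,0],[10,0,0,-60,0,0,0],[10,0,0,-80,0,0,0],[10,0,0,-80,0,0,0],[10,0,0,-80,0,0,0]]
  ]
}}

```text
time_s: 4.5
ee_pos: [0.4381, -0.081, 0.1455]
orientation: [0.214, 3.133, 0.001]
contact_force: [-0.1, 0.2, -1.5]
opening: 0.0272
grip_force: 59.3
```

Emit:
{"name": "drive_tool", "arguments": {
  "commands": [
    [[10,1,-10,0,0,0,0],[10,3,-35,4,0,0,0],[10,5,-70,10,0,0,0],[10,7,-105,16,0,0,0],[10,9,-140,20,0,0,0],[10,11,-170,23,0,0,0],[10,13,-190,25,0,0,0],[10,13,-195,25,0,0,0],[10,13,-195,25,0,0,0],[10,13,-195,25,0,0,0]]
  ]
}}

```text
time_s: 5.5
ee_pos: [0.3985, -0.2718, 0.1199]
orientation: [-0.214, -3.133, -0.001]
contact_force: [0.4, 0.4, -1.2]
opening: 0.0274
grip_force: 59.5
```

```bash
python3 - <<'E'
from ov import *
snap('wrist','w4'); o=get_obs(); print(o['time_s'],o['ee_pos'])
e=o['ee_pos']; R_=(0,0,255);B=(255,0,0);c=(.399,-.272)
draw('w4',[(circ(c,.023,.022),R_),(rect(c,.112,.062,-8.5,.022,ox=.027),R_),(circ(e,.0155,e[2]+.017),B),(circ(e,.0155,e[2]-.012),B)],2,(110,60,460,330),'ov4')
rel((.399,-.272,.024,82))
E
```

```text
5.55 [ 0.3988 -0.2715  0.12  ]
[-0.3 -0.5 96. ] [ 0.001 -0.     0.004] q [-0.38  2.08]
```

View pics/ov4.png

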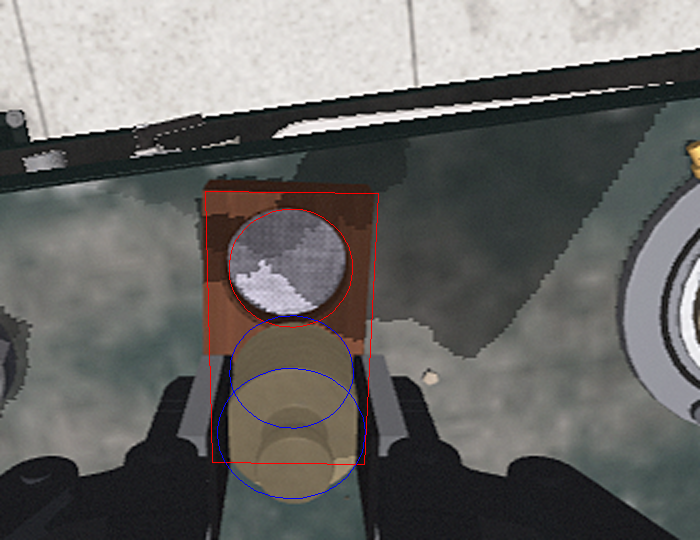

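The pocket centre is at (287,263) against the drawn (291,267), so I shift about 1.4 mm and lower.

Emit:
{"name": "drive_tool", "arguments": {
  "commands": [
    [[10,1,-2,15,0,0,0],[10,1,-2,40,0,0,0],[10,1,-2,65,0,0,0],[10,1,-2,80,0,0,0],[10,1,-2,88,0,0,0],[10,1,-2,92,0,0,0],[10,1,-2,94,0,0,0],[10,1,-2,95,0,0,0],[10,1,-2,95,0,0,0],[10,1,-2,95,0,0,0]]
  ]
}}

```text
time_s: 6.55
ee_pos: [0.3976, -0.2745, 0.0257]
orientation: [0.215, 3.133, 0.0]
contact_force: [-0.1, 0.2, -0.9]
opening: 0.0277
grip_force: 59.5
```

Emit:
{"name": "drive_tool", "arguments": {
  "commands": [
    [[10,0,0,1,0,0,0],[10,0,0,2,0,0,0],[10,0,0,3,0,0,0],[10,0,0,3,0,0,0]]
  ]
}}

```text
time_s: 6.95
ee_pos: [0.3973, -0.2744, 0.0222]
orientation: [-0.215, -3.134, -0.0]
contact_force: [-0.4, 0.5, -1.3]
opening: 0.0271
grip_force: 59.5
```

Emit:
{"name": "drive_tool", "arguments": {
  "commands": [
    [[33,0,0,0,0,0,0],[40,0,0,0,0,0,0],[50,0,0,0,0,0,0],[60,0,0,0,0,0,0],[60,0,0,-10,0,0,0],[60,0,0,-40,0,0,0],[60,0,0,-80,0,0,0],[60,0,0,-120,0,0,0],[60,0,0,-120,0,0,0],[60,0,0,-120,0,0,0]]
  ]
}}

```text
time_s: 7.95
ee_pos: [0.3979, -0.2744, 0.1434]
orientation: [0.214, 3.132, 0.001]
contact_force: [0.5, -0.3, -0.8]
opening: 0.0515
grip_force: 0.0
```

```bash
python3 - <<'E'
from ov import *
snap('wrist','w5'); o=get_obs(); print(o['time_s'],o['ee_pos'])
c=(.3977,-.2735); R_=(0,0,255)
draw('w5',[(circ(c,.0075,.051),R_)],1.5,(90,100,440,300),'ov5')
rel((.42,-.18,.16,90),(.4395,-.081,.14,90))
E
```

```text
8.0 [ 0.3973 -0.2741  0.1424]
[ -9.7  96.3 -17.5] [ 0.001  0.001 -0.137] q [-0.42  2.06]
[-15.5 197.1   2.6] [ 0.001  0.001 -0.137] q [-0.42  2.06]
```

View pics/ov5.png

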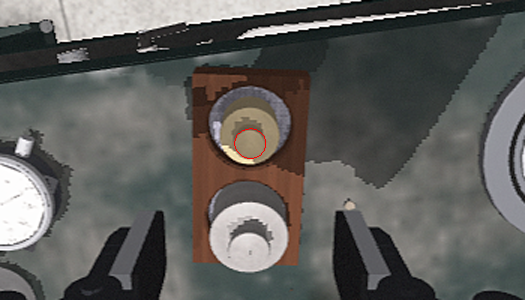

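The brass weight stands upright in the pocket (knob at (250,143)), and the big weight is untouched. Next is the cap: back above the stack for a look.

Emit:
{"name": "drive_tool", "arguments": {
  "commands": [
    [[80,-3,15,-15,0,0,-0.02],[100,-6,50,-40,0,0,-0.05],[100,-9,95,-50,0,0,-0.09],[100,-12,140,-50,0,0,-0.12],[100,-14,175,-50,0,0,-0.137],[100,-15,192,-50,0,0,-0.137],[100,-15,197,-50,0,0,-0.137],[100,-15,197,-50,0,0,-0.137],[100,-15,197,-50,0,0,-0.137]]
  ]
}}

```text
time_s: 8.9
ee_pos: [0.4386, -0.0826, 0.1919]
orientation: [-0.003, -3.141, 0.001]
contact_force: [1.0, -0.4, 0.3]
opening: 0.0856
grip_force: 0.0
```

```bash
python3 - <<'E'
from ov import *
snap('wrist','w6'); o=get_obs(); print(o['time_s'],o['ee_pos'])
R_=(0,0,255);B=(255,0,0);G=(0,255,0);c=(.4395,-.081)
draw('w6',[(circ(c,.026,.060),R_),(circ(c,.0185,.060),B),(circ(c,.0305,.046),G),(circ(c,.0345,.036),R_),(circ(c,.0365,.016),B),(circ(c,.062,.008),R_)],4,(156,80,346,230),'ov6')
E
```

```text
8.95 [ 0.4386 -0.0827  0.192 ]
```

View pics/ov6.png

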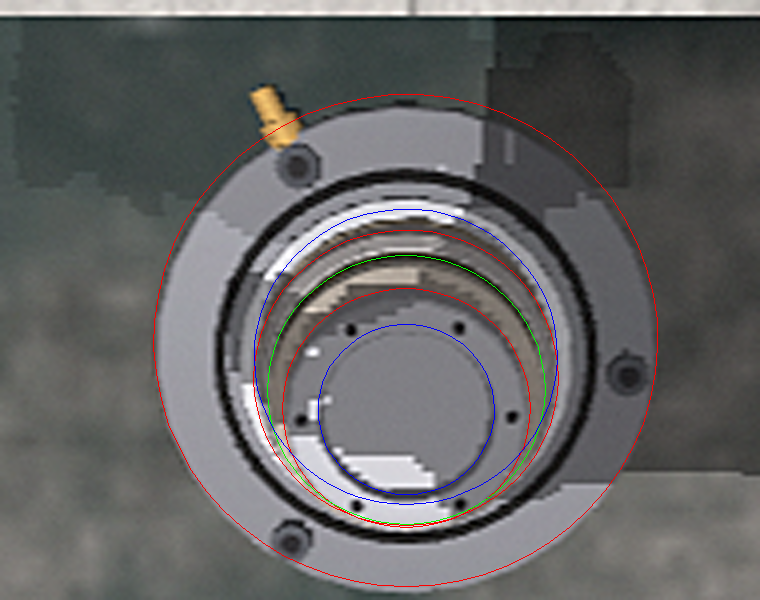

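Recess, cap, stone and ring circles all fit at (0.4395, -0.081). I'll grip the cap there.

Emit:
{"name": "drive_tool", "arguments": {
  "commands": [
    [[85,-1,2,30,0,0,0],[80,-1,2,65,0,0,0],[80,-1,2,100,0,0,0],[80,-1,2,125,0,0,0],[80,-1,2,138,0,0,0],[80,-1,2,143,0,0,0],[80,-1,2,145,0,0,0],[80,-1,2,145,0,0,0],[70,-1,2,145,0,0,0],[60,-1,2,145,0,0,0],[50,-1,2,145,0,0,0],[40,-1,2,145,0,0,0],[40,-1,2,145,0,0,0]]
  ]
}}

```text
time_s: 10.25
ee_pos: [0.4406, -0.0793, 0.0484]
orientation: [-0.0, 3.141, 0.002]
contact_force: [-6.2, -0.0, 16.1]
opening: 0.048
grip_force: 59.3
```

Emit:
{"name": "drive_tool", "arguments": {
  "commands": [
    [[40,0,0,-2,0,0,0],[40,0,0,-5,0,0,0],[40,0,0,-10,0,0,0],[40,0,0,-25,0,0,0],[40,0,0,-45,0,0,0],[40,0,0,-65,0,0,0],[40,0,0,-70,0,0,0],[40,0,0,-70,0,0,0],[40,0,0,-70,0,0,0]]
  ]
}}

```text
time_s: 11.15
ee_pos: [0.4396, -0.0791, 0.1166]
orientation: [0.001, -3.141, -0.0]
contact_force: [-1.2, 0.1, -1.7]
opening: 0.0476
grip_force: 62.0
```

```bash
python3 - <<'E'
from ov import *
snap('wrist','w7');snap('scene','s7'); o=get_obs(); print(o['time_s'],o['ee_pos'],o['contact_force'])
e=o['ee_pos']; R_=(0,0,255);B=(255,0,0);c=(.4395,-.081)
draw('w7',[(circ(e,.026,e[2]+.0125),R_),(circ(c,.0305,.046),B)],2,(130,110,400,384),'ov7')
im=cv2.imread('pics/ov7.png'); u,v=w2px('s7',(.44,-.08,.07)).astype(int)
b=cv2.resize(cv2.imread('pics/s7.png')[v-45:v+35,u-20:u+24],(260,548),interpolation=cv2.INTER_CUBIC)
cv2.imwrite('pics/v7.png',np.hstack([im[:548],b]))
rel((.4417,.1436,.12,93))
E
```

```text
11.25 [ 0.4394 -0.0793  0.1164] [-0.5678  0.0939 -1.2713]
[ -2.4 222.9  -3.7] [-0.    -0.002 -0.052] q [-0.69  1.68]
```

View pics/v7.png

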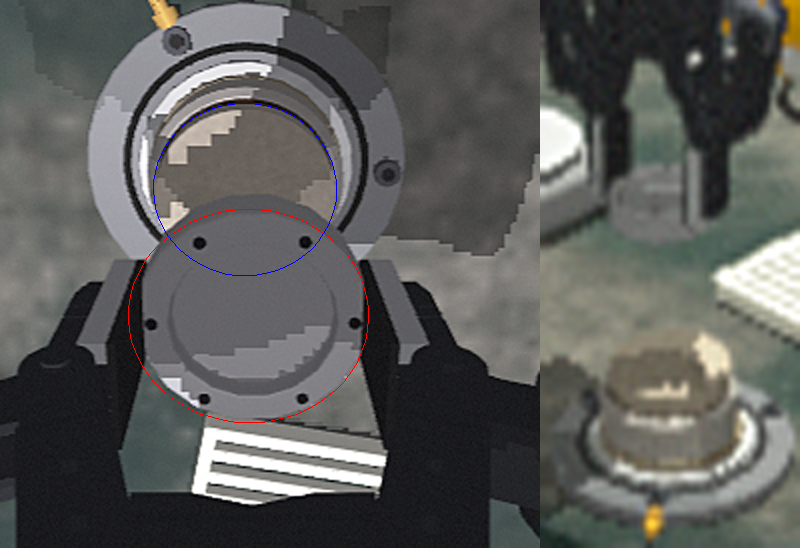

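The cap is held level, and the stone and ring are undisturbed below (stone centre fits the drawn circle at (246,188)). I'm moving it to above the tray.

Emit:
{"name": "drive_tool", "arguments": {
  "commands": [
    [[40,0,15,-5,0,0,0],[40,-1,45,-15,0,0,-0.01],[40,-1,85,-20,0,0,-0.02],[40,-2,125,-20,0,0,-0.03],[40,-2,165,-20,0,0,-0.04],[40,-2,195,-20,0,0,-0.05],[40,-2,212,-20,0,0,-0.052],[40,-2,221,-20,0,0,-0.052],[40,-2,221,-20,0,0,-0.052],[40,-2,221,-20,0,0,-0.052]]
  ]
}}

```text
time_s: 12.25
ee_pos: [0.4421, 0.1402, 0.1371]
orientation: [0.079, -3.14, 0.001]
contact_force: [-0.6, -1.2, -1.4]
opening: 0.0475
grip_force: 62.0
```

```bash
cat > quad.py <<'E'
from ov import *
def quad(f,seed,z,lo=135,box=70):
    """seed world xy: bright grey blob near there -> rotated rect in world"""
    im=cv2.imread(f'pics/{f}.png').astype(int); u,v=w2px(f,(*seed,z)).astype(int)
    m=((im.min(2)>lo)&(im.max(2)-im.min(2)<40)).astype(np.uint8)
    w=np.zeros_like(m); w[max(v-box,0):v+box,max(u-box,0):u+box]=1; m=cv2.morphologyEx(m*w,cv2.MORPH_CLOSE,np.ones((7,7)))
    n,l,s,_=cv2.connectedComponentsWithStats(m); i=1+s[1:,4].argmax(); c=max(cv2.findContours((l==i).astype(np.uint8),0,1)[0],key=len)
    P=np.array([px2w(f,a,b,z)[:2] for a,b in c[:,0]]); r=cv2.minAreaRect((P*1e3).astype(np.float32)); print(f,np.round(r[0],1),np.round(r[1],1),round(r[2],1),'px bbox',s[i])
E
python3 - <<'E'
from quad import *
snap('wrist','w8'); snap('side','d8'); snap('scene','s8'); o=get_obs(); print(o['time_s'],o['ee_pos'])
for f in ['w1','w8','s8','d0']: quad(f,(.442,.142),.006)
print('rack')
for f in ['w1','s8','d0']: quad(f,(.605,-.066),.012,150,45)
draw('w8',[(rect((.4417,.1436),.1,.1,4,.006),(0,0,255))],2,(86,40,426,340),'ov8')
E
```

```text
12.4 [0.4422 0.1405 0.1373]
w1 [442.6 143.1] [100.7 101.5] 4.8 px bbox [ 355  126   63   64 3628]
w8 [442.3 143.3] [100.8 101.3] 4.8 px bbox [ 194  121  126  118 8964]
s8 [198.1  50.7] [450.1 170.8] 90.0 px bbox [ 111  207  115   61 2346]Traceback (most recent call last):
  File "<stdin>", line 3, in <module>
  File "quad.py", line 4, in quad
    im=cv2.imread(f'pics/{f}.png').astype(int); u,v=w2px(f,(*seed,z)).astype(int)
                                                    ~~~~^^^^^^^^^^^^^
  File "h.py", line 11, in w2px
    K,T=load(f); q=K@(T[:3,:3].T@(np.array(p)-T[:3,3])); return q[:2]/q[2]
        ~~~~^^^
  File "h.py", line 7, in load
    d=np.load(f'pics/{f}.npz'); return d['K'],d['T']
    fid = stack.enter_context(open(os.fspath(file), "rb"))
                              ~~~~^^^^^^^^^^^^^^^^^^^^^^^
FileNotFoundError: [Errno 2] No such file or directory: 'pics/d0.npz'
```

Both wrist views agree: tray centre (0.4425, 0.1432), 101 mm square. Lowering.

Emit:
{"name": "drive_tool", "arguments": {
  "commands": [
    [[40,0,3,30,0,0,0],[40,0,3,65,0,0,0],[40,0,3,95,0,0,0],[40,0,3,115,0,0,0],[40,0,3,124,0,0,0],[40,0,3,128,0,0,0],[40,0,3,130,0,0,0],[40,0,3,131,0,0,0],[40,0,3,131,0,0,0]]
  ]
}}

```text
time_s: 13.3
ee_pos: [0.4423, 0.145, 0.007]
orientation: [-0.082, 3.139, 0.001]
contact_force: [0.3, 0.1, -1.1]
opening: 0.0473
grip_force: 62.0
```

Emit:
{"name": "drive_tool", "arguments": {
  "commands": [
    [[40,0,-1,1,0,0,0],[40,0,-1,2,0,0,0],[40,0,-1,2.5,0,0,0],[40,0,-1,2.5,0,0,0]]
  ]
}}

```text
time_s: 13.7
ee_pos: [0.4421, 0.1438, 0.0046]
orientation: [-0.082, 3.14, 0.001]
contact_force: [-4.4, -2.3, 11.1]
opening: 0.0474
grip_force: 63.2
```

Emit:
{"name": "drive_tool", "arguments": {
  "commands": [
    [[55,0,0,0,0,0,0],[60,0,0,0,0,0,0],[68,0,0,0,0,0,0],[70,0,0,0,0,0,0],[70,0,0,-3,0,0,0],[70,0,0,-15,0,0,0],[70,0,0,-45,0,0,0],[85,0,0,-85,0,0,0],[100,0,0,-130,0,0,0],[100,0,0,-170,0,0,0],[100,0,0,-170,0,0,0],[100,0,0,-170,0,0,0]]
  ]
}}

```text
time_s: 14.9
ee_pos: [0.4423, 0.1439, 0.1752]
orientation: [-0.082, 3.138, 0.003]
contact_force: [0.3, -0.5, -0.7]
opening: 0.0853
grip_force: 0.0
```

```bash
python3 - <<'E'
from quad import *
snap('wrist','w9'); o=get_obs(); print(o['time_s'],o['ee_pos'],o['opening'])
R_=(0,0,255);c=(.4425,.1432)
quad('w1',(.605,-.066),.012,150,45)
draw('w9',[(rect(c,.1,.1,4.8,.006),R_),(circ(c,.026,.016),R_),(circ((.5914,.1495),.044,.039),(255,0,0))],1.5,(0,0,512,384),'ov9')
rel((.4395,-.081,.17,90))
E
```

```text
14.95 [0.4417 0.1436 0.174 ] 0.08537786786897958
w1 [611.1 -64.2] [88.4 87.5] 79.0 px bbox [ 234  226   57   51 2154]
[  13.9 -224.2    3.9] [0.001 0.    0.052] q [-0.97  1.22]
```

View pics/ov9.png

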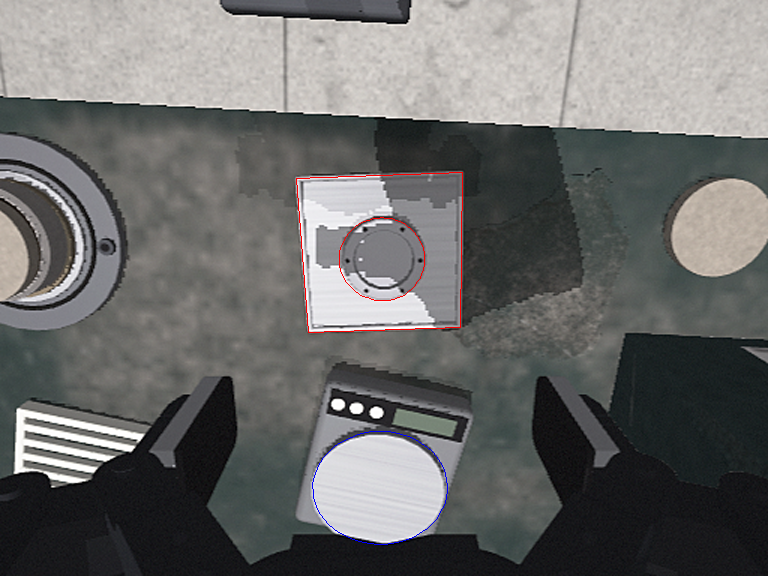

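The cap sits centred in the tray, the pan circle fits at (0.5914, 0.1495), and the spare stone is untouched. Now the stone.

Emit:
{"name": "drive_tool", "arguments": {
  "commands": [
    [[100,1,-20,0,0,0,0.005],[100,3,-60,0,0,0,0.02],[100,6,-105,0,0,0,0.03],[100,9,-150,0,0,0,0.04],[100,12,-190,0,0,0,0.052],[100,14,-215,0,0,0,0.052],[100,14,-224,0,0,0,0.052],[100,14,-224,0,0,0,0.052],[100,14,-224,0,0,0,0.052]]
  ]
}}

```text
time_s: 15.85
ee_pos: [0.4393, -0.0799, 0.1733]
orientation: [0.002, -3.14, 0.0]
contact_force: [-0.1, 0.0, 0.3]
opening: 0.0854
grip_force: 0.0
```

```bash
python3 - <<'E'
from h import *
o=get_obs(); print(o['time_s'],o['ee_pos'])
snap('wrist','w10')
rel((.44,-.081,.06,90),(.44,-.081,.035,90))
# stone top circle by colour edge
f='w10'; im=cv2.imread('pics/w10.png').astype(int); h=cv2.cvtColor(im.astype(np.uint8),cv2.COLOR_BGR2HSV)
u,v=w2px(f,(.44,-.081,.046)).astype(int); print(u,v)
for nm,row in (('row',im[v,u-75:u+75]),('col',im[v-75:v+75,u])): print(nm,[int(a[2]-a[0]) for a in row[::2]])
E
```

```text
15.85 [ 0.43928073 -0.07985956  0.17329985]
[ -0.7  -1.4 113.4] [-0.    -0.001  0.002] q [-0.75  1.61]
[ -0.7  -1.4 138.4] [-0.    -0.001  0.002] q [-0.75  1.61]
253 183
row [5, 1, 5, 5, 5, 7, -5, -7, -6, -7, -7, -5, -5, -4, 2, -7, -7, -3, -4, 3, 14, 15, 15, 16, 14, 14, 16, 14, 26, 20, 16, 15, 16, 13, 15, 16, 16, 14, 14, 15, 14, 15, 16, 15, 15, 12, 15, 14, 16, 17, 15, 14, 15, 15, 15, 18, 13, 3, -2, -5, -3, -2, -1, -3, -2, -4, -3, -4, -3, -2, -3, 7, 4, 2, 3]
col [-7, -7, -7, -7, -6, -5, -5, -4, 3, 1, -7, -8, -4, -5, -7, 1, 3, 3, 7, 28, 7, 21, 21, 20, 22, 10, 11, 14, 14, 14, 15, 14, 17, 16, 15, 16, 14, 16, 16, 16, 16, 15, 14, 14, 25, 26, 24, 27, 24, 24, 25, 24, 24, 25, 22, 25, 0, -6, -6, -7, -7, -8, -8, -6, -10, -7, -7, -9, -6, -6, -3, -2, -9, -8, -10]
```

Emit:
{"name": "drive_tool", "arguments": {
  "commands": [
    [[100,-1,-1,30,0,0,0],[100,-1,-1,65,0,0,0],[95,-1,-1,95,0,0,0],[95,-1,-1,115,0,0,0],[90,-1,-1,128,0,0,0],[90,-1,-1,134,0,0,0],[90,-1,-1,137,0,0,0],[90,-1,-1,138,0,0,0],[90,-1,-1,138,0,0,0]]
  ]
}}

```text
time_s: 16.8
ee_pos: [0.441, -0.0814, 0.0362]
orientation: [-0.001, 3.141, 0.001]
contact_force: [-1.2, 0.2, -0.0]
opening: 0.077
grip_force: 0.0
```

Emit:
{"name": "drive_tool", "arguments": {
  "commands": [
    [[85,1,0,1,0,0,0],[78,1,0,1,0,0,0],[72,1,0,1,0,0,0],[66,1,0,1,0,0,0],[60,1,0,1,0,0,0],[55,1,0,1,0,0,0],[55,1,0,1,0,0,0]]
  ]
}}

```text
time_s: 17.5
ee_pos: [0.4398, -0.0816, 0.0356]
orientation: [-0.0, -3.142, -0.002]
contact_force: [-5.5, 0.4, 17.1]
opening: 0.058
grip_force: 60.4
```

Emit:
{"name": "drive_tool", "arguments": {
  "commands": [
    [[55,0,0,-2,0,0,0],[55,0,0,-4,0,0,0],[55,0,0,-8,0,0,0],[55,0,0,-16,0,0,0],[55,0,0,-32,0,0,0],[55,0,0,-52,0,0,0],[55,0,0,-72,0,0,0],[55,0,0,-80,0,0,0],[55,0,0,-80,0,0,0],[55,0,0,-80,0,0,0]]
  ]
}}

```text
time_s: 18.5
ee_pos: [0.4393, -0.0815, 0.1143]
orientation: [0.001, -3.141, -0.001]
contact_force: [0.4, 0.1, -1.1]
opening: 0.058
grip_force: 64.1
```

```bash
python3 - <<'E'
from ov import *
snap('wrist','w11');snap('scene','s11'); o=get_obs(); print(o['time_s'],o['ee_pos'],o['contact_force'],o['opening'])
e=o['ee_pos']; R_=(0,0,255);B=(255,0,0);c=(.4395,-.081)
draw('w11',[(circ(e,.0305,e[2]+.0104),R_),(circ(c,.0345,.036),B)],2,(130,110,400,384),'ov11')
im=cv2.imread('pics/ov11.png'); u,v=w2px('s11',(.44,-.08,.07)).astype(int)
b=cv2.resize(cv2.imread('pics/s11.png')[v-45:v+35,u-20:u+24],(260,548),interpolation=cv2.INTER_CUBIC)
cv2.imwrite('pics/v11.png',np.hstack([im[:548],b]))
rel((.52,-.075,.12,85),(.611,-.0645,.07,79))
E
```

```text
18.6 [ 0.439  -0.0817  0.114 ] [-0.4973  0.2349  0.4851] 0.05773736251020028
[-81.    6.6  -6.1] [-0.    -0.001  0.088] q [-0.76  1.69]
[-172.1   17.1   43.7] [-0.    -0.001  0.192] q [-0.76  1.69]
```

View pics/v11.png

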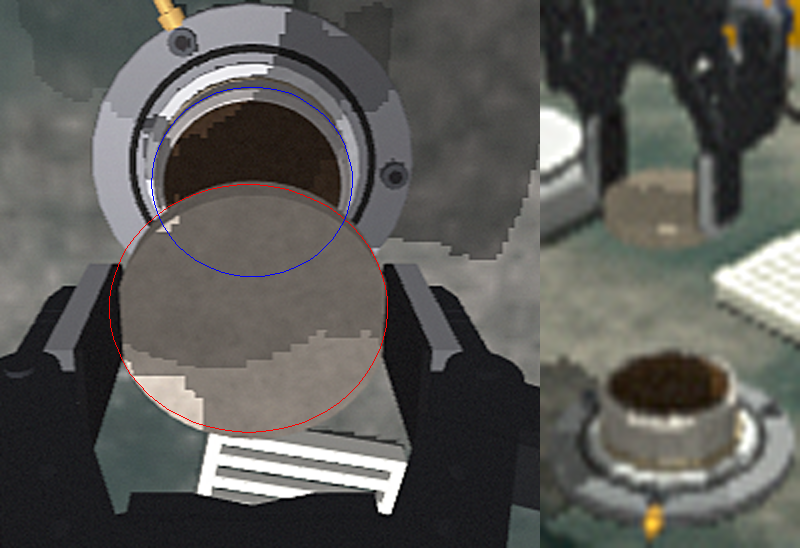

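The stone is held level and the ring with soil is still on the base. Moving to the rack.

Emit:
{"name": "drive_tool", "arguments": {
  "commands": [
    [[55,-12,1,0,0,0,0.01],[55,-37,3,0,0,0,0.04],[55,-70,6,2,0,0,0.08],[55,-105,10,8,0,0,0.12],[55,-135,13,18,0,0,0.15],[55,-157,15,30,0,0,0.18],[55,-169,17,40,0,0,0.19],[55,-172,17,44,0,0,0.192],[55,-172,17,44,0,0,0.192],[55,-172,17,44,0,0,0.192]]
  ]
}}

```text
time_s: 19.6
ee_pos: [0.6109, -0.0652, 0.0709]
orientation: [-0.301, -3.127, 0.0]
contact_force: [-0.1, -0.6, -0.5]
opening: 0.0579
grip_force: 64.1
```

```bash
python3 - <<'E'
from quad import *
snap('wrist','w12');snap('scene','s12'); o=get_obs(); print(o['time_s'],o['ee_pos'],o['contact_force'],o['opening'])
quad('w2',(.61,-.064),.012,150,60)
quad('w12',(.61,-.064),.012,150,90)
rel((.611,-.0645,.014,79))
E
```

```text
19.7 [ 0.6113 -0.0649  0.0714] [-0.4366 -0.0167 -1.1301] 0.057692770356018656
w2 [611.1 -64. ] [88.4 87.8] 79.0 px bbox [ 248  271   83   69 5020]
w12 [600.1 -61.8] [87.8 66.8] 79.0 px bbox [ 184  142  146  103 7077]
[ 0.4  0.3 57.4] [ 0.001  0.001 -0.   ] q [-0.57  1.74]
```

Emit:
{"name": "drive_tool", "arguments": {
  "commands": [
    [[55,0,1,15,0,0,0],[55,0,1,32,0,0,0],[55,0,1,45,0,0,0],[55,0,1,52,0,0,0],[55,0,1,55,0,0,0],[55,0,1,57,0,0,0],[55,0,1,57,0,0,0],[55,0,1,58,0,0,0],[55,0,1,58,0,0,0]]
  ]
}}

```text
time_s: 20.6
ee_pos: [0.612, -0.0637, 0.0131]
orientation: [0.301, 3.127, 0.0]
contact_force: [-0.1, -0.3, -0.8]
opening: 0.0578
grip_force: 64.1
```

Emit:
{"name": "drive_tool", "arguments": {
  "commands": [
    [[55,0,0,1,0,0,0],[55,0,0,1.5,0,0,0],[55,0,0,2,0,0,0],[55,0,0,2,0,0,0]]
  ]
}}

```text
time_s: 21.0
ee_pos: [0.6121, -0.0636, 0.0118]
orientation: [0.301, 3.127, 0.001]
contact_force: [-3.1, 1.3, 10.7]
opening: 0.0582
grip_force: 65.4
```

Emit:
{"name": "drive_tool", "arguments": {
  "commands": [
    [[68,0,0,0,0,0,0],[75,0,0,0,0,0,0],[85,0,0,0,0,0,0],[90,0,0,0,0,0,0],[95,0,0,-3,0,0,0],[100,0,0,-20,0,0,0],[100,0,0,-55,0,0,0],[100,0,0,-100,0,0,0],[100,0,0,-145,0,0,0],[100,0,0,-170,0,0,0],[100,0,0,-170,0,0,0],[100,0,0,-170,0,0,0]]
  ]
}}

```text
time_s: 22.2
ee_pos: [0.6119, -0.0638, 0.1819]
orientation: [0.301, 3.126, 0.001]
contact_force: [-0.3, 0.2, 0.3]
opening: 0.0851
grip_force: 0.0
```

```bash
cat > blob.py <<'E'
from ov import *
def stone(f,seed,z,box=80):
    im=cv2.imread(f'pics/{f}.png').astype(int); u,v=w2px(f,(*seed,z)).astype(int)
    m=((im[:,:,2]-im[:,:,0]>10)&(im[:,:,2]>70)).astype(np.uint8); w=np.zeros_like(m); w[max(v-box,0):v+box,max(u-box,0):u+box]=1
    n,l,s,_=cv2.connectedComponentsWithStats(cv2.morphologyEx(m*w,cv2.MORPH_OPEN,np.ones((3,3)))); i=1+s[1:,4].argmax(); c=max(cv2.findContours((l==i).astype(np.uint8),0,1)[0],key=len)
    P=np.array([px2w(f,a,b,z)[:2] for a,b in c[:,0]]).astype(np.float32)
    print(f,'ellipse',cv2.fitEllipse(P*1000),s[i])
def soil(f,seed,z,box=60):
    im=cv2.imread(f'pics/{f}.png').astype(int); u,v=w2px(f,(*seed,z)).astype(int)
    m=((im[:,:,2]-im[:,:,0]>6)&(im.max(2)<110)).astype(np.uint8); w=np.zeros_like(m); w[max(v-box,0):v+box,max(u-box,0):u+box]=1
    n,l,s,_=cv2.connectedComponentsWithStats(cv2.morphologyEx(m*w,cv2.MORPH_OPEN,np.ones((3,3)))); i=1+s[1:,4].argmax(); c=max(cv2.findContours((l==i).astype(np.uint8),0,1)[0],key=len)
    P=np.array([px2w(f,a,b,z)[:2] for a,b in c[:,0]]).astype(np.float32)
    print(f,'soil',cv2.fitEllipse(P*1000),s[i])
E
python3 - <<'E'
from blob import *
snap('wrist','w13'); o=get_obs(); print(o['time_s'],o['ee_pos'],o['opening'])
stone('w13',(.611,-.064),.022)
rel((.441,-.081,.18,90))
E
```

```text
22.25 [ 0.6114 -0.0636  0.1808] 0.08549629219550092
w13 ellipse ((613.6092529296875, -63.359962463378906), (59.61104202270508, 60.54965591430664), 81.16593933105469) [ 224  141   65   65 3350]
[164.  -49.6   0.8] [ 0.    -0.    -0.192] q [-0.62  1.68]
```

The stone lies flat at (0.6136, -0.0634), within 3 mm of the rack middle. Now the ring.

Emit:
{"name": "drive_tool", "arguments": {
  "commands": [
    [[100,20,-6,0,0,0,-0.02],[100,55,-17,0,0,0,-0.06],[100,95,-29,0,0,0,-0.11],[100,130,-39,0,0,0,-0.16],[100,155,-47,0,0,0,-0.192],[100,164,-50,0,0,0,-0.192],[100,164,-50,0,0,0,-0.192],[100,164,-50,0,0,0,-0.192]]
  ]
}}

```text
time_s: 23.05
ee_pos: [0.4414, -0.0812, 0.1805]
orientation: [0.001, -3.141, -0.001]
contact_force: [0.5, -0.6, -0.3]
opening: 0.0854
grip_force: 0.0
```

```bash
python3 - <<'E'
from blob import *
snap('wrist','w14'); o=get_obs(); print(o['time_s'],o['ee_pos'],o['opening'])
soil('w14',(.441,-.081),.036)
R_=(0,0,255);B=(255,0,0);c=(.441,-.081)
draw('w14',[(circ(c,.0345,.036),R_),(circ(c,.0345,.016),B),(circ((.5914,.1495),.044,.039),B)],3,(150,90,410,290),'ov14')
rel((.441,-.081,.012,90))
E
```

```text
23.1 [ 0.4416 -0.0814  0.1806] 0.08529732856028611
w14 soil ((440.4048156738281, -80.82122039794922), (59.94775390625, 60.476287841796875), 12.646941184997559) [ 221  142   70   67 3715]
[  0.6   0.4 168.6] [-0.001 -0.     0.   ] q [-0.85  1.59]
```

View pics/ov14.png

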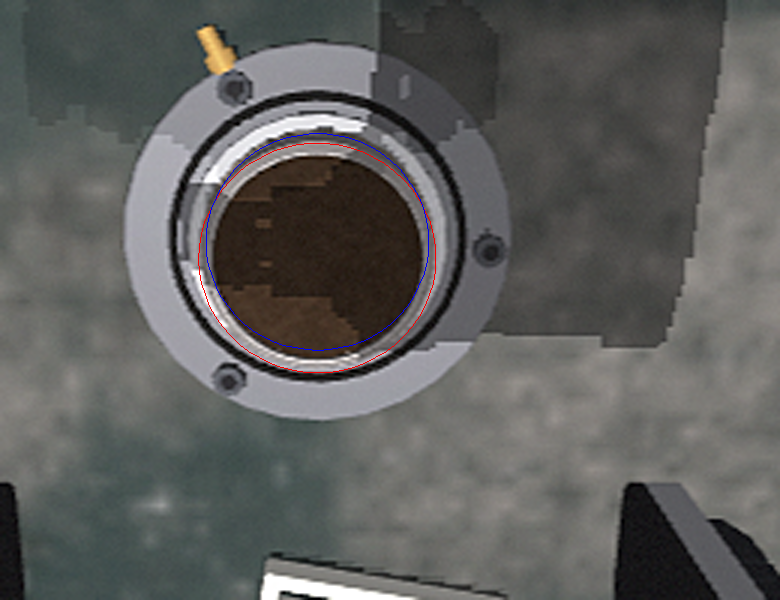

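The ring is centred at (0.4405, -0.081), soil ellipse 60 mm round and level. I'm lowering to grip it.

Emit:
{"name": "drive_tool", "arguments": {
  "commands": [
    [[100,1,0,25,0,0,0],[100,1,0,60,0,0,0],[100,1,0,95,0,0,0],[100,1,0,125,0,0,0],[100,1,0,147,0,0,0],[100,1,0,158,0,0,0],[100,1,0,163,0,0,0],[100,1,0,166,0,0,0],[100,1,0,167,0,0,0],[100,1,0,167,0,0,0]]
  ]
}}

```text
time_s: 24.1
ee_pos: [0.4407, -0.0815, 0.0142]
orientation: [-0.0, 3.141, 0.0]
contact_force: [-0.1, 0.4, 0.4]
opening: 0.0855
grip_force: 0.0
```

Emit:
{"name": "drive_tool", "arguments": {
  "commands": [
    [[92,0,0,0,0,0,0],[86,0,0,0,0,0,0],[81,0,0,0,0,0,0],[76,0,0,0,0,0,0],[72,0,0,0,0,0,0],[68,0,0,0,0,0,0],[65,0,0,0,0,0,0],[65,0,0,0,0,0,0]]
  ]
}}

```text
time_s: 24.9
ee_pos: [0.4405, -0.0815, 0.0146]
orientation: [-0.0, 3.141, 0.002]
contact_force: [-6.8, 0.7, 18.0]
opening: 0.0672
grip_force: 62.1
```

Gripped. Lifting gently.

Emit:
{"name": "drive_tool", "arguments": {
  "commands": [
    [[65,0,0,-1,0,0,0],[65,0,0,-3,0,0,0],[65,0,0,-7,0,0,0],[65,0,0,-14,0,0,0],[65,0,0,-26,0,0,0],[65,0,0,-42,0,0,0],[65,0,0,-60,0,0,0],[65,0,0,-78,0,0,0],[65,0,0,-92,0,0,0],[65,0,0,-100,0,0,0],[65,0,0,-100,0,0,0],[65,0,0,-100,0,0,0]]
  ]
}}

```text
time_s: 26.1
ee_pos: [0.44, -0.0813, 0.1135]
orientation: [0.001, -3.141, -0.001]
contact_force: [1.0, -0.6, -1.8]
opening: 0.0671
grip_force: 67.2
```

```bash
python3 - <<'E'
from blob import *
snap('wrist','w15'); o=get_obs(); e=o['ee_pos'];print(o['time_s'],e,o['contact_force'],o['opening'])
soil('w15',e[:2],e[2]+.0214,90)
rel((.50,0,.125,90),(.5914,.1495,.12,90))
E
```

```text
26.15 [ 0.4398 -0.0814  0.1132] [ 0.0507  0.5251 -2.2724] 0.06680205692265018
w15 soil ((439.57293701171875, -80.42594909667969), (60.06970977783203, 60.28163528442383), 2.474747896194458) [  182   212   149   130 15258]
[-60.2  81.4 -11.8] [ 0.    -0.001  0.   ] q [-0.88  1.7 ]
[-151.6  230.9   -6.9] [ 0.    -0.001  0.   ] q [-0.88  1.7 ]
```

Emit:
{"name": "drive_tool", "arguments": {
  "commands": [
    [[65,-3,5,-1,0,0,0],[65,-10,15,-3,0,0,0],[65,-20,30,-5,0,0,0],[65,-32,49,-7,0,0,0],[65,-45,69,-7,0,0,0],[65,-58,88,-7,0,0,0],[65,-71,108,-7,0,0,0],[65,-84,128,-7,0,0,0],[65,-97,148,-7,0,0,0],[65,-110,167,-7,0,0,0],[65,-123,187,-7,0,0,0],[65,-134,204,-7,0,0,0],[65,-142,217,-7,0,0,0],[65,-148,226,-7,0,0,0],[65,-151,230,-7,0,0,0],[65,-152,231,-7,0,0,0],[65,-152,231,-7,0,0,0]]
  ]
}}

```text
time_s: 27.85
ee_pos: [0.5921, 0.1489, 0.1208]
orientation: [-0.001, -3.142, 0.0]
contact_force: [0.5, -0.0, -1.9]
opening: 0.0669
grip_force: 67.2
```

```bash
python3 - <<'E'
from blob import *
snap('wrist','w16'); o=get_obs(); e=o['ee_pos'];print(o['time_s'],e,o['contact_force'],o['opening'])
soil('w16',e[:2],e[2]+.0214,90)
# pan fit in w9: bright blob ellipse
im=cv2.imread('pics/w9.png').astype(int); u,v=w2px('w9',(.5914,.1495,.039)).astype(int)
for lo in (170,185): 
    m=(im.min(2)>lo).astype(np.uint8); w=np.zeros_like(m); w[v-38:v+50,u-55:u+55]=1
    n,l,s,_=cv2.connectedComponentsWithStats(m*w); i=1+s[1:,4].argmax(); c=max(cv2.findContours((l==i).astype(np.uint8),0,1)[0],key=len)
    P=np.array([px2w('w9',a,b,.039)[:2] for a,b in c[:,0]]).astype(np.float32); print(cv2.fitEllipse(P*1000),s[i])
rel((.5914,.1495,.040,90))
E
```

```text
27.9 [0.5921 0.1487 0.1209] [ 0.3687 -0.1513 -0.7384] 0.06722919067633355
w16 soil ((591.4403076171875, 149.706787109375), (59.8945198059082, 60.07475280761719), 16.021818161010742) [  182   212   149   130 15239]
((592.7922973632812, 148.34210205078125), (83.15533447265625, 87.19114685058594), 175.2004852294922) [ 207  290   89   72 5046]
((592.7930908203125, 148.40736389160156), (83.04859924316406, 86.59966278076172), 172.9461212158203) [ 208  290   88   72 5007]
[ 0.7  0.8 80.9] [ 0.    -0.    -0.001] q [-0.93  1.53]
```

Emit:
{"name": "drive_tool", "arguments": {
  "commands": [
    [[65,0,0,5,0,0,0],[65,0,0,16,0,0,0],[65,0,0,30,0,0,0],[65,0,0,44,0,0,0],[65,0,0,57,0,0,0],[65,0,0,67,0,0,0],[65,0,0,73,0,0,0],[65,0,0,77,0,0,0],[65,0,0,79,0,0,0],[65,0,0,80,0,0,0],[65,0,0,80,0,0,0]]
  ]
}}

```text
time_s: 29.0
ee_pos: [0.5924, 0.1496, 0.0411]
orientation: [-0.0, 3.141, 0.0]
contact_force: [0.2, -0.4, -1.4]
opening: 0.0668
grip_force: 67.2
```

Emit:
{"name": "drive_tool", "arguments": {
  "commands": [
    [[65,0,0,0.7,0,0,0],[65,0,0,1.4,0,0,0],[65,0,0,2,0,0,0],[65,0,0,2.5,0,0,0],[65,0,0,2.5,0,0,0],[65,0,0,2.5,0,0,0]]
  ]
}}

```text
time_s: 29.6
ee_pos: [0.5922, 0.1495, 0.0383]
orientation: [-0.0, 3.142, 0.0]
contact_force: [-0.2, 1.5, -1.0]
opening: 0.0668
grip_force: 67.2
```

Emit:
{"name": "drive_tool", "arguments": {
  "commands": [
    [[65,0,0,0.5,0,0,0],[65,0,0,0.8,0,0,0],[65,0,0,0.8,0,0,0]]
  ]
}}

```text
time_s: 29.9
ee_pos: [0.5923, 0.1495, 0.0379]
orientation: [-0.0, 3.141, 0.001]
contact_force: [-3.0, -1.8, 5.6]
opening: 0.0671
grip_force: 67.8
```

Light contact on the pan. Releasing slowly, then moving straight up.

Emit:
{"name": "drive_tool", "arguments": {
  "commands": [
    [[78,0,0,0,0,0,0],[82,0,0,0,0,0,0],[88,0,0,0,0,0,0],[94,0,0,0,0,0,0],[100,0,0,0,0,0,0],[100,0,0,0,0,0,0],[100,0,0,-3,0,0,0],[100,0,0,-12,0,0,0],[100,0,0,-35,0,0,0],[100,0,0,-70,0,0,0],[100,0,0,-110,0,0,0],[100,0,0,-150,0,0,0],[100,0,0,-170,0,0,0],[100,0,0,-170,0,0,0],[100,0,0,-170,0,0,0]]
  ]
}}

```text
time_s: 31.4
ee_pos: [0.5922, 0.1495, 0.2079]
orientation: [-0.0, 3.141, 0.001]
contact_force: [0.1, -0.3, 0.1]
opening: 0.0855
grip_force: 0.0
```

```bash
python3 - <<'E'
from blob import *
snap('wrist','w17'); o=get_obs(); e=o['ee_pos'];print(o['time_s'],e,o['contact_force'],o['opening'])
soil('w17',(.592,.149),.059,90)
im=cv2.imread('pics/w17.png').astype(int); u,v=w2px('w17',(.5914,.1495,.039)).astype(int); print(u,v)
for d in (0,): 
    print([int(a.min()) for a in im[v,u-80:u+80:3]]); print([int(a.min()) for a in im[v-80:v+80:3,u]])
E
```

```text
31.45 [0.5918 0.1495 0.2071] [-0.3689 -0.1534 -0.6818] 0.0852702541850419
w17 soil ((592.1930541992188, 150.42562866210938), (60.281524658203125, 60.39411163330078), 10.215429306030273) [ 222  142   69   67 3622]
254 169
[89, 95, 96, 95, 94, 97, 97, 96, 96, 93, 166, 205, 166, 176, 175, 113, 72, 33, 30, 32, 34, 32, 34, 30, 27, 21, 27, 32, 36, 29, 31, 29, 31, 26, 32, 30, 29, 26, 19, 142, 158, 176, 146, 110, 63, 63, 68, 70, 69, 73, 70, 72, 69, 72]
[122, 120, 128, 83, 163, 60, 52, 255, 255, 48, 60, 43, 82, 243, 240, 89, 145, 167, 37, 41, 41, 31, 28, 25, 26, 31, 29, 31, 29, 29, 35, 29, 30, 52, 40, 47, 43, 40, 40, 47, 226, 255, 243, 101, 97, 95, 100, 94, 84, 78, 77, 81, 84, 86]
```

The ring is level at (0.5922, 0.1504), on the pan centre within 2 mm, and the arm is clear. Handing in.

```bash
python3 -c "
from bench import sign_off
print(sign_off())"
```

```text
the job is handed in; nothing more can be done
None
```

The job is handed in at about 31 s: I took the stack apart from the top down, and the weight is in its pocket, the cap on the tray, the stone on the rack and the ring level on the balance pan. The big weight and the spare stone were left alone. No verdict came back.

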